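Clamp a circuit board in its bench fixture

TASK

Clamp the circuit board in its fixture: push the swinging steel strap over the board with the outside of a finger until it is fully home against its stop pin, and only then push the cam lever all the way down onto the strap with a fingertip, and move clear. Leave the board lying in its nest, and leave everything else on the bench where it is.

Things in the scene. Friction and masses are not known exactly. Their poses are not given: they have to be found in the camera images.
- fixture: Fixed aluminium clamp plate, 130 (its x) by 310 (its y) by 14 mm. Origin: centre of its underside, at bench height; z up; turned up to 0.7 rad about the vertical; its -x side faces the robot. In its frame (mm): strap pivot post x 0, y -100; lever clevis y 104 to 130, x -17 to 17, top 79; stop pin, 10 across, x 16.5, y 80, top 58; board nest in the middle, its low lips 19 high.
- strap (a joint): Angle of the steel strap about its upright pivot. 0 = fully closed: along the fixture's +y across the board, against the stop pin, can go no further. Grows as it swings open to the robot side (1.57: along the fixture's -x); limit 1.9. Starts at 1.15 to 1.75. Friction 0.12 N m, no spring: stays where it is left.
- strap_hinge (a point): Point on the strap's upright pivot axis (fixture x 0, y -100 mm) at mid-thickness, 52 mm above the bench. A bolt head there reaches 65 mm.
- strap_tip (a point): Middle of the strap's free end, at mid-thickness, 195 mm from the pivot axis. The strap is a straight bar 20 mm wide and 12 mm thick, 46 to 58 mm above the bench. A 16 mm wide rubber foot hangs under it 100 mm from the pivot, down to 19 mm, just above the board.
- lever (a joint): Angle of the cam lever about its level axis (along the fixture's x). 0 = fully down: level along the fixture's -y, on top of the closed strap. 1.57 = upright; more leans outward, away from the board; limit 1.9. Starts at 1.35 to 1.75: push its outer (+y) side over towards the board, then down. Friction 0.14 N m (2 N at the handle), no spring: stays where it is left.
- lever_hinge (a point): Middle of the lever's level hinge axis: fixture x 0, y 117 mm, 66 mm above the bench.
- lever_tip (a point): Free end of the lever, 95 mm from its hinge axis. The lever is a bar 18 mm wide and 10 mm thick with a black handle 22 mm wide and 12 mm thick over its last 30 mm.
- board: Loose circuit board, 80 mm (x) by 110 mm (y), 4 mm thick, components up to 11 mm above it (top at most 29 mm above the bench). It lies in the nest at the middle of the fixture, turned the same way, with about 1.5 mm play. Origin: centre of its underside, 14 mm above the bench. To be left in its nest.
- spool: Bystander: grey solder spool standing on the bench, 52 mm across, 40 mm high; near the robot-side corner at the lever end of the fixture. Origin: centre of its underside.
- tin: Bystander: flat brass tin, 60 mm across, 26 mm high, beyond the fixture (its +x side). Origin: centre of its underside.
- driver: Bystander: screwdriver lying beyond the fixture, 150 mm long. Origin: centre of its underside.
- ply_block: Bystander: wooden block 60 x 45 x 30 mm, past the pivot end of the fixture. Origin: centre of its underside.
- mug: Bystander: white cup, 84 mm across, 95 mm high. Origin: centre of its underside.
- bamboo: Bystander: upright bamboo tube, 66 mm across, 115 mm high. Origin: centre of its underside.
- jar: Bystander: amber jar, 56 mm across, 60 mm high. Origin: centre of its underside.
Things that resemble listed ones, but are neither listed nor needed, are in the scene too. There is more than one size of the board; the one meant has the size given above.

How it is judged:
By the outcome, as a careful person would: the job done as asked, in the order asked, and still so for the second after the job is handed in, with the robot touching nothing.
It also fails if it takes over 58 s, if anything falls off the work surface, if the arm or the gripper's body presses on something with over 40 N, if the wrist force passes 120 N, or if a joint passes its speed limit or range.

ROBOT

A 6-joint arm with a two-finger parallel gripper is mounted at the origin on the work surface. World frame = base frame: x ahead of the robot, y to its left, z up, the work surface at z = 0. Lengths are in m, angles in rad, forces in N, time in s.
With the tool pointing down it reaches from about 0.325 to 0.9 m from the base axis. Payload 3.5 kg.
Tool frame: the origin (TCP) lies midway between the tips of the shut fingers; the grasp point (between the pads) lies 19 mm behind it (arm.tcp_to_grasp is the distance from the TCP to the grasp point, in m); z points along the fingers, y is the line along which they close (so a half turn about z gives the same grasp; the last joint's range is limited). The gripper opens to 85 mm and grips with 20 to 120 N. Pads are 22 mm wide; open, the fingers measure 114 mm over their backs; the gripper's body (76 mm by 85 mm) begins 54 mm behind the grasp point. The pads swing forward as they close: fully open they stand 13 mm farther back than shut.
Start: joints at [-1.357, 0.276, -0.026, 1.268, 0, 1.467], TCP at [0.195, -0.594, 0.231] pointing down, gripper open.
Joint ranges: [-3.12, 3.12], [-0.85, 1.88], [-1.08, 1.24], [-1.95, 2.15], [-1.57, 1.53], [-3.14, 3.14]. Speed limits (rad/s): [2.57, 2.57, 3.14, 3.14, 3.14, 3.14].

INTERFACE

Orientations are given as a unit quaternion [x, y, z, w].
In Python, from workcell import arm gives the robot as it stands. The module is installed in compiled form; this text tells all that it offers.
- The arm moves only by the tool carry_out, never from a script. Its argument "steps" is one flat list of numbers, 5 for each row, row after row: the shift along the tool's x, y, z in mm, then the turn about the tool's z in rad, then the closure, from -1 (fully open) to 1 (shut), so that 0 is half open. In form: [x, y, z, yaw, gripper, x, y, z, yaw, gripper, ...]. A call has 1 to 8 rows; each row is the pose to reach, as a shift and turn from the pose commanded when the call began, along the tool's axes at that moment; what a row does not reach only later rows make up. A row lasts 1/10 s, in which the tool goes at most 50 mm and 8.59 degrees, less where a joint would pass 70% of its speed; a pose out of reach is approached as far as the arm can. A call with a gripper value outside its range is refused whole. The fingers move at their own pace and stop on an object; "grip_force" is the grip in N (left out, the last holds). Time passes only in rows, so rows that repeat a pose let the fingers close. It gives the time, the measured TCP pose, the force, the opening and the grip force at its end, in the units of the state.
- arm.read_state(): the state, without advancing time (a new reading comes with each control period).
- arm.capture(name): name is "scene" or "top" or "wrist"; returns a dict with "img" (384x512x3 uint8, blue, green, red), "range_z" (384x512 float32, m along the optical axis (not along the pixel's ray), 0 where there is no reading), "camera_matrix" (3x3 intrinsics, pixels), "camera_from_world" (4x4, takes a point from world to camera coordinates). Camera axes: x right, y down, z forward; pixel columns grow to the right and rows downward; lengths in m; the calibration is good to about 2 mm. A picture is of the moment at which its call begins.
- arm.sign_off(): hands the job in; it is judged then, once.
Trained networks look in the newest picture that a camera, given by its name, has taken for a name from the list of things; names that differ only in an ending like _2 or _b are one class to them, and where a whole thing is asked for, a point or a joint stands for the part that bears it (a point fixed in the world has none). Each returns a list of dicts, best first, with "confidence" (0 to 1); they miss things now and then, are a little off and sometimes report something else, mostly with a low value. They report only what shows in the picture. A call takes as long as a camera call. They do not tell look-alikes from the thing itself.
- arm.find_in(camera, query): "box" ([left, top, right, bottom] as shares, 0 to 1, of the picture: columns of its width, rows of its height, round what is visible of it).
- arm.masks_of(camera, query): "pixels" (384x512 bool, what is visible of it) and "box" ([left, top, right, bottom] as shares, 0 to 1, of the picture: columns of its width, rows of its height, round what is visible of it).
- arm.landmark_of(camera, query): "xy" ([column, row] as shares, 0 to 1, of the picture: columns of its width, rows of its height: a listed point, or the origin of a listed thing).
The state is a dict: "t": time; "joints": joint angles; "dq": joint speeds; "tau": joint torques, N m; "position": TCP position; "orientation": TCP orientation; "force": force on the tool from outside, world axes, zero at the start; "wrist_torque": the same for the moment, N m; "gripper_width": opening from 0.0 (shut) to 1.0 (fully open); "grip_force": force on a finger pad.
Only numpy, scipy, OpenCV 4.12 (cv2) and the standard library are available. Lean on these libraries where they do the work, as an engineer would, in place of code of your own. Each camera call takes 0.05 s, during which the arm holds its last target. There are 200 camera calls.

## Working session

There is one attempt and no reset: what is moved stays moved. The work goes in short steps, Python scripts to look and compute and a tool call to move; the robot and the scene stay as the last step left them, time stands still between calls to the robot, and variables do not carry over. Pictures are saved under pics/ and viewed, at most 10 in all, crops included, and the job is handed in when it is done.

Besides the shell and the picture viewer there is one more tool, called after ">>>" as name(argument=value, ...) on one line, values as JSON. carry_out: Moves the arm, as the interface text tells. Its arguments: {"type":"object","properties":{"steps":{"type":"array","items":{"type":"number"}},"grip_force":{"type":"number"}},"required":["steps"]}

```bash
mkdir -p pics; cat > h.py <<'E'
import numpy as np, cv2
from workcell import arm
def ray(c,px,z=None):
    K=c["camera_matrix"];T=c["camera_from_world"];Ti=np.linalg.inv(T)
    d=Ti[:3,:3]@np.linalg.inv(K)@np.array([px[0],px[1],1.]);o=Ti[:3,3]
    if z is not None: return o+d*(z-o[2])/d[2]
    r=c["range_z"][int(px[1]),int(px[0])]; return o+d*r
def lm(cam,c,q,z):
    for r in arm.landmark_of(cam,q)[:3]:
        p=np.array(r["xy"])*[512,384]
        print(cam,q,round(r["confidence"],2),p.round(1),ray(c,p,z).round(4), "depth",ray(c,np.clip(p,0,[511,383])).round(3))
def top(): return None
E
python3 - <<'E'
from h import *
for cam in("top","scene"):
    c=arm.capture(cam); cv2.imwrite(f"pics/{cam}1.png",c["img"])
    for q,z in(("fixture",0),("strap_hinge",.052),("strap_tip",.052),("lever_hinge",.066),("lever_tip",.15),("board",.014),("spool",0),("mug",0),("bamboo",0),("jar",0),("tin",0),("ply_block",0),("driver",0)): lm(cam,c,q,z)
print(arm.read_state())
E
```

```text
top fixture 0.74 [263.1 169.3] [ 0.5974 -0.0293  0.    ] depth [ 0.592 -0.029  0.021]
top fixture 0.59 [311.2 214. ] [ 0.4684 -0.1609  0.    ] depth [ 0.468 -0.161  0.001]
top strap_hinge 0.55 [284.5 146.2] [ 0.6491 -0.0871  0.052 ] depth [ 0.646 -0.086  0.06 ]
top strap_tip 0.56 [307.8 215.4] [ 0.4574 -0.1441  0.052 ] depth [ 0.465 -0.151  0.   ]
top strap_tip 0.29 [224.6 189.2] [0.5302 0.0768 0.052 ] depth [0.523 0.075 0.087]
top lever_hinge 0.66 [222.7 188.3] [0.5298 0.081  0.066 ] depth [0.527 0.08  0.079]
top lever_tip 0.66 [221.6 180.7] [0.5316 0.0786 0.15  ] depth [0.562 0.087 0.014]
top lever_tip 0.63 [ 98.9 171.7] [0.5571 0.3818 0.15  ] depth [0.583 0.42  0.046]
top lever_tip 0.21 [256.5 169.2] [ 0.5601 -0.0077  0.15  ] depth [ 0.594 -0.01   0.017]
top board 0.95 [256.8 169.2] [ 0.5944 -0.0112  0.014 ] depth [ 0.594 -0.011  0.017]
top board 0.78 [140.3 230. ] [0.4265 0.3083 0.014 ] depth [0.428 0.311 0.002]
top board 0.65 [377.6 295.5] [ 0.2479 -0.326   0.014 ] depth [ 0.247 -0.329  0.003]
top spool 0.6 [243.6 229.3] [0.4275 0.0271 0.    ] depth [0.423 0.027 0.038]
top spool
[... 2416 characters left out ...]
13  0.016]
{'t': 1.4, 'joints': array([-1.35738366e+00,  2.76397303e-01, -2.63948585e-02,  1.26804085e+00,
       -1.65311718e-05,  1.46740751e+00]), 'dq': array([-0.0006086 ,  0.00056008,  0.00171154,  0.00272925, -0.00155924,
        0.0029557 ]), 'tau': array([ 3.01868738e-06, -4.45487022e+01,  2.95555687e+01,  1.08544795e-03,
       -9.20545244e-05, -6.34101198e-06]), 'position': array([ 0.1946946 , -0.59388429,  0.2313174 ]), 'orientation': array([ 9.87480811e-01,  1.57739175e-01, -9.26166995e-06, -1.78610146e-05]), 'force': array([-0.07665689, -0.33011716, -0.744255  ]), 'wrist_torque': array([0.00377021, 0.04105112, 0.02963451]), 'grip_force': 0.0, 'gripper_width': 1.0031045424756115}
```

View pics/top1.png

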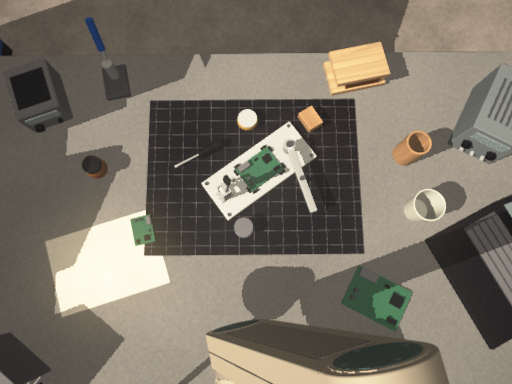

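View pics/scene1.png

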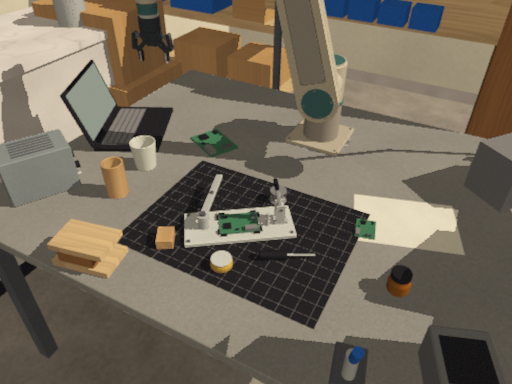

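The top view shows the fixture near (260,170), the strap from its pivot at (290,147) to its tip at (312,210), and the lever upright near (228,187). The spool is at (243,228). The other boards are look-alikes. Next I'll refine the fixture pose and the two joint angles from depth.

```bash
python3 - <<'E'
from h import *
from scipy.optimize import least_squares
P=[]
for cam in("top","scene"):
    c=arm.capture(cam);K=c["camera_matrix"];Ti=np.linalg.inv(c["camera_from_world"])
    v,u=np.mgrid[:384,:512];r=c["range_z"]
    X=np.stack([(u-K[0,2])/K[0,0]*r,(v-K[1,2])/K[1,1]*r,r,np.ones_like(r)],-1)@Ti.T
    X=X[...,:3]
    ms=arm.masks_of(cam,"fixture"); 
    m=ms[0]["pixels"]; 
    o=np.linalg.inv(c["camera_from_world"])[:3,3]; d=X-o
    Y=(o+d*((.014-o[2])/d[...,2])[...,None])
    sel=m&(X[...,2]>.004)&(X[...,2]<.03)&(r>0)
    rect=cv2.minAreaRect(Y[sel][:,:2].astype(np.float32)); print(cam,[round(x["confidence"],2) for x in ms],rect)
    # all 3D points near fixture, fixture frame from guess
    H=np.array([.651,-.097]);L=np.array([.527,.081]);
    ya=(L-H)/np.linalg.norm(L-H);xa=np.array([ya[1],-ya[0]]);C=H+ya*.1
    F=np.c_[(X.reshape(-1,3)[:,:2]-C)@np.c_[xa,ya],X.reshape(-1,3)[:,2]]*1000
    ok=(r.ravel()>0)
    s=ok&(F[:,2]>42)&(F[:,2]<75)&(np.abs(F[:,0])<260)&(F[:,1]<0)&(F[:,1]>-190)
    Q=X.reshape(-1,3)[s]; 
    print("strap pts",len(Q)); vx,vy,x0,y0=cv2.fitLine(Q[:,:2].astype(np.float32),cv2.DIST_HUBER,0,.001,.001).ravel(); print("strap line",vx,vy,x0,y0,"ext",np.sort(((Q[:,:2]-[x0,y0])@[vx,vy]))[[0,-1]])
    s=ok&(F[:,2]>85)&(np.abs(F[:,0])<60)&(F[:,1]>20)&(F[:,1]<200)&(F[:,2]<180)
    print("lever pts",s.sum()); print(F[s][np.argsort(F[s,2])][::max(1,s.sum()//14)].round())
    print("guess C",C,"phi",np.arctan2(-ya[0],ya[1]))
E
```

```text
top [0.75] ((0.5816931128501892, -0.027489185333251953), (0.16260352730751038, 0.30968907475471497), 35.60245132446289)
strap pts 645
strap line 0.94925624 0.3145037 0.570684 -0.12543358 ext [-0.10782327  0.10310711]
lever pts 100
[[ -5. 115.  85.]
 [ -5. 114.  93.]
 [  6. 113. 100.]
 [ -5. 110. 110.]
 [-11. 101. 118.]
 [ -9. 109. 124.]
 [  4. 108. 138.]
 [  5. 107. 144.]
 [ -1. 104. 150.]
 [  2.  93. 156.]
 [ -4.  94. 158.]
 [ -4. 103. 159.]
 [ -1. 100. 160.]
 [  6. 102. 162.]
 [ -6.  98. 163.]]
guess C [ 0.59383954 -0.01494708] phi 0.6084601072397452
scene [0.67, 0.33] ((0.5680513978004456, -0.03562849760055542), (0.21300359070301056, 0.30655601620674133), 35.47872543334961)
strap pts 406
strap line 0.94977325 0.31293896 0.5871151 -0.11878537 ext [-0.12491477  0.08526179]
lever pts 106
[[  5. 109.  86.]
 [  3. 112.  91.]
 [  6. 114.  97.]
 [  4. 111. 103.]
 [  4. 103. 110.]
 [  7. 102. 117.]
 [  6. 105. 122.]
 [  5. 105. 128.]
 [  6. 104. 137.]
 [  7. 101. 141.]
 [ -5.  95. 146.]
 [  4. 104. 152.]
 [  1. 101. 156.]
 [ -5. 100. 159.]
 [  5. 103. 159.]
 [  4. 101. 162.]]
guess C [ 0.59383954 -0.01494708] phi 0.6084601072397452<stdin>:12: RuntimeWarning: divide by zero encountered in divide
<stdin>:12: RuntimeWarning: invalid value encountered in multiply
```

```bash
cat >> h.py <<'E'
PH=.621; XA=np.array([np.cos(PH),np.sin(PH)]);YA=np.array([-XA[1],XA[0]])
HN=np.array([.6525,-.098]);C=HN+.1*YA
def w(fx,fy): return C+(fx*XA+fy*YA)/1000
def strap(th,r=125,d=24.5):  # fixture mm
    return -r*np.sin(th)-d*np.cos(th), -100+r*np.cos(th)-d*np.sin(th)
def tx_strap(th): return PH-np.pi/2+th-np.pi*0+np.pi  # world angle of tool x
def rows(tg,g=1):
    """tg: list of (fx,fy,z mm, tool-x world angle or None)"""
    s=arm.read_state();q=s["orientation"];p=s["position"]
    a=2*np.arctan2(q[1],q[0]);tx=np.array([np.cos(a),np.sin(a)]);ty=np.array([tx[1],-tx[0]])
    for fx,fy,z,ang in tg:
        D=(w(fx,fy)-p[:2])*1000
        yaw=0 if ang is None else -((ang-a+np.pi)%(2*np.pi)-np.pi)
        print([round(float(v),1) for v in (tx@D,ty@D,p[2]*1000-z)]+[round(float(yaw),2),g])
    print("t",s["t"],"fix",((p[:2]-C)@np.c_[XA,YA]*1000).round(1),"z",p[2].round(4),"ang",round(a,3),"F",s["force"].round(1))
E
python3 - <<'E'
from h import *
print(tx_strap(1.271)-np.pi, tx_strap(0)-np.pi)
rows([(*strap(1.271,125,50),180,tx_strap(1.271))])
E
```

```text
0.32120367320510335 -0.9497963267948966
[464.7, -278.0, 51.3, 3.14, 1]
t 1.6 fix [-660.9 -236.9] z 0.2313 ang 0.317 F [-0.5 -0.2 -1. ]
```

>>> carry_out(steps=[50, -30, 0, -0.14, 1, 100, -60, 0, -0.28, 1, 150, -90, 0, -0.42, 1, 200, -120, 0, -0.56, 1, 250, -150, 0, -0.7, 1, 300, -180, 0, -0.84, 1, 350, -210, 0, -0.98, 1, 380, -230, 0, -1.12, 1])

```text
t: 2.4
position: [0.457, -0.2893, 0.2316]
orientation: [0.751, 0.66, 0.0, 0.001]
force: [0.8, -0.7, -0.2]
gripper_width: 0.001
grip_force: 0.0
```

```bash
python3 - <<'E'
from h import *
rows([(*strap(1.271,125,50),180,tx_strap(1.271))]);print(arm.read_state()["joints"].round(2))
E
```

```text
[115.4, 78.5, 51.6, -2.02, 1]
t 2.4 fix [-270.3 -141.8] z 0.2316 ang 1.442 F [ 0.8 -0.7 -0.2]
[-0.68  0.13 -0.21  1.23 -0.    1.02]
```

>>> carry_out(steps=[30, 20, 5, -0.14, 1, 60, 40, 10, -0.28, 1, 90, 60, 20, -0.42, 1, 115, 78, 30, -0.56, 1, 115, 78, 40, -0.7, 1, 115, 78, 45, -0.84, 1, 115, 78, 50, -0.98, 1, 115, 78, 50, -1.12, 1])

```text
t: 3.2
position: [0.548, -0.1869, 0.1804]
orientation: [0.285, 0.958, 0.0, -0.001]
force: [0.6, 0.5, -0.3]
gripper_width: 0.002
grip_force: 0.0
```

```bash
python3 - <<'E'
from h import *
rows([(*strap(1.271,125,50),180,tx_strap(1.271)),(*strap(1.271,125,50),40,tx_strap(1.271))]);print(arm.read_state()["joints"].round(2))
c=arm.capture("wrist");cv2.imwrite("pics/w1.png",c["img"])
for q,z in(("strap_hinge",.052),("strap_tip",.052),("lever_hinge",.066),("board",.014)): lm("wrist",c,q,z)
E
```

```text
[-0.3, 2.6, 0.4, -0.9, 1]
[-0.3, 2.6, 140.4, -0.9, 1]
t 3.2 fix [-136.7 -111.5] z 0.1804 ang 2.563 F [ 0.6  0.5 -0.3]
[-0.44  0.23 -0.2   1.15 -0.    0.14]
wrist strap_hinge 0.95 [371.2 217.6] [ 0.6465 -0.0996  0.052 ] depth [ 0.64  -0.101  0.063]
wrist strap_tip 0.64 [232.2 104.5] [ 0.4665 -0.1603  0.052 ] depth [ 0.467 -0.16   0.059]
wrist board 0.82 [398.9 129.9] [ 0.5896 -0.0203  0.014 ] depth [ 0.588 -0.022  0.019]
```

View pics/w1.png

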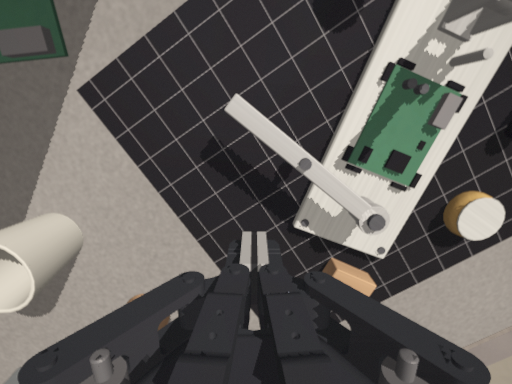

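The wrist view shows the strap from (235,103) to its bolt at (375,217). The fingers at (255,250) are on the open side and clear of it. I'll shift the hinge estimate by about 2 mm, then finish the turn and go down.

```bash
sed -i 's/HN=np.array(.*);C=/HN=np.array([.6505,-.0985]);C=/' h.py; python3 - <<'E'
from h import *
rows([(*strap(1.271,125,45),180,tx_strap(1.271))])
E
```

```text
[5.9, 4.3, 1.5, -0.91, 1]
t 3.45 fix [-134.6 -113.1] z 0.1815 ang 2.554 F [-0.5  0.4 -0. ]
```

>>> carry_out(steps=[0, 1, 20, -0.14, 1, 0, 1, 40, -0.28, 1, 0, 1, 60, -0.42, 1, 0, 1, 80, -0.56, 1, 0, 1, 100, -0.7, 1, 0, 1, 120, -0.84, 1, 0, 1, 140, -0.9, 1, 0, 1, 140, -0.9, 1])

```text
t: 4.25
position: [0.5466, -0.1855, 0.0387]
orientation: [-0.156, 0.988, 0.002, -0.002]
force: [-1.6, -0.4, 0.1]
gripper_width: -0.0
grip_force: 0.0
```

```bash
python3 - <<'E'
from h import *
T=np.linspace(1.27,.6,8)
rows([(*strap(1.271,125,40),40,tx_strap(1.271))]+[(*strap(t,125,24.5),40,tx_strap(t)) for t in T[:]])
E
```

```text
[-0.9, 9.7, -1.3, -0.01, 1]
[-0.8, 25.4, -1.3, -0.01, 1]
[1.1, 37.4, -1.3, 0.09, 1]
[1.8, 49.6, -1.3, 0.18, 1]
[1.3, 61.8, -1.3, 0.28, 1]
[-0.3, 73.8, -1.3, 0.38, 1]
[-3.1, 85.7, -1.3, 0.47, 1]
[-7.0, 97.2, -1.3, 0.57, 1]
[-12.0, 108.4, -1.3, 0.66, 1]
t 4.25 fix [-135.1 -110.3] z 0.0387 ang 3.455 F [-1.6 -0.4  0.1]
```

>>> carry_out(steps=[0, 14, -1, 0, 1, 0, 26, -1, 0, 1, 1, 38, -1, 0.09, 1, 2, 50, -1, 0.18, 1, 1, 62, -1, 0.28, 1, -1, 74, -1, 0.38, 1, -3, 86, -1, 0.47, 1, -7, 97, -1, 0.57, 1])

```text
t: 5.05
position: [0.5256, -0.0913, 0.0439]
orientation: [0.129, 0.992, -0.001, 0.001]
force: [-0.6, -1.1, 0.8]
gripper_width: -0.002
grip_force: 0.6
```

```bash
python3 - <<'E'
from h import *
T=[.65,.55,.45,.35,.25,.17,.1]
rows([(*strap(t,125,24.5),40,tx_strap(t)) for t in T[:]])
c=arm.capture("wrist")
for q,z in(("strap_tip",.052),("strap_hinge",.052),("lever_hinge",.066)): lm("wrist",c,q,z)
E
```

```text
[3.3, 5.6, 3.9, 0.04, 1]
[4.7, 18.3, 3.9, 0.14, 1]
[4.7, 31.0, 3.9, 0.24, 1]
[3.5, 43.7, 3.9, 0.34, 1]
[1.0, 56.2, 3.9, 0.44, 1]
[-1.9, 65.9, 3.9, 0.52, 1]
[-5.1, 74.3, 3.9, 0.59, 1]
t 5.05 fix [-97.3 -21.5] z 0.0439 ang 2.882 F [-0.6 -1.1  0.8]
wrist strap_tip 0.79 [302.1 116.4] [ 0.4591 -0.0507  0.052 ] depth [ 0.462 -0.042  0.   ]
wrist strap_tip 0.42 [369.1 280.8] [ 0.5603 -0.0315  0.052 ] depth [ 0.588 -0.021  0.018]
```

>>> carry_out(steps=[3, 7, 1, 0.06, 1, 5, 19, 1, 0.14, 1, 5, 31, 1, 0.24, 1, 4, 44, 1, 0.34, 1, 1, 56, 1, 0.44, 1, -2, 66, 1, 0.52, 1, -4, 71, 1, 0.56, 1, -4, 71, 1, 0.56, 1])

```text
t: 6.05
position: [0.5481, -0.0243, 0.0418]
orientation: [0.395, 0.918, 0.0, 0.001]
force: [-0.8, -0.3, 0.7]
gripper_width: -0.002
grip_force: 0.0
```

```bash
python3 - <<'E'
from h import *
rows([(*strap(t,125,24.5),40,tx_strap(t)) for t in [.1,.05,0,-.02]])
c=arm.capture("wrist");cv2.imwrite("pics/w2.png",c["img"])
for q,z in(("strap_tip",.052),("strap_hinge",.052),("lever_hinge",.066)): lm("wrist",c,q,z)
E
```

```text
[1.6, 3.5, 1.8, 0.04, 1]
[2.4, 9.8, 1.8, 0.09, 1]
[3.0, 16.2, 1.8, 0.14, 1]
[3.1, 18.7, 1.8, 0.16, 1]
t 6.05 fix [-40.1  19.9] z 0.0418 ang 2.328 F [-0.8 -0.3  0.7]
wrist strap_tip 0.86 [308.  121.2] [0.5165 0.0446 0.052 ] depth [0.523 0.049 0.014]
wrist strap_tip 0.69 [299.5 257. ] [ 0.5669 -0.0091  0.052 ] depth [ 0.563 -0.007  0.058]
wrist lever_hinge 0.62 [382.8  74.4] [0.5229 0.0767 0.066 ] depth [0.517 0.068 0.089]
```

View pics/w2.png

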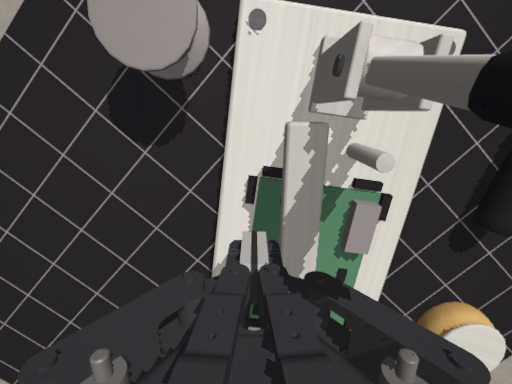

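The strap tip at (308,122) still has a gap to the stop pin at (355,150). The lever at (430,80) is well clear of the hand, so I keep pushing gently.

>>> carry_out(steps=[2, 5, 1, 0.05, 1, 2, 9, 1, 0.09, 1, 3, 13, 1, 0.13, 1, 3, 15, 1, 0.14, 1, 3, 16, 1, 0.14, 1, 3, 16, 1, 0.14, 1])

```text
t: 6.85
position: [0.5569, -0.0115, 0.0402]
orientation: [0.459, 0.888, -0.0, -0.0]
force: [0.1, -0.5, 0.2]
gripper_width: -0.0
grip_force: 0.3
```

```bash
python3 - <<'E'
from h import *
rows([(*strap(t,125,24.5),40,tx_strap(t)) for t in [0,-.02]])
c=arm.capture("wrist");cv2.imwrite("pics/w3.png",c["img"])
for q,z in(("strap_tip",.052),("lever_hinge",.066)): lm("wrist",c,q,z)
E
```

```text
[-0.2, 1.0, 0.2, -0.0, 1]
[0.2, 3.5, 0.2, 0.02, 1]
t 6.85 fix [-25.5  25.2] z 0.0402 ang 2.187 F [ 0.1 -0.5  0.2]
wrist strap_tip 0.8 [305.5 123.5] [0.5348 0.0594 0.052 ] depth [0.541 0.062 0.015]
wrist lever_hinge 0.57 [312.7  68.6] [0.5213 0.0767 0.066 ] depth [0.518 0.067 0.109]
```

View pics/w3.png

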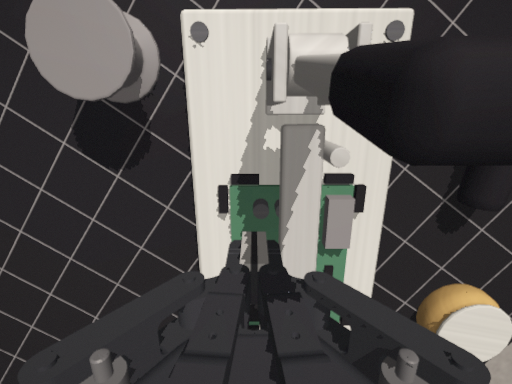

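The strap at (302,180) is almost at the pin (335,152), with no contact force yet. I'll advance in small steps until the force rises.

>>> carry_out(steps=[0, 1, 0, 0, 1, 0, 2, 0, 0, 1, 0, 2, 0, 0, 1, 0, 2, 0, 0, 1])

```text
t: 7.4
position: [0.5574, -0.0109, 0.0402]
orientation: [0.46, 0.888, -0.002, -0.001]
force: [-3.1, -4.0, 2.0]
gripper_width: 0.004
grip_force: 2.5
```

>>> carry_out(steps=[0, 1, 0, 0, 1, 0, 1, 0, 0, 1, 0, 1, 0, 0, 1])

```text
t: 7.7
position: [0.5575, -0.0109, 0.0402]
orientation: [0.46, 0.888, -0.002, -0.001]
force: [-5.4, -5.4, 3.8]
gripper_width: 0.003
grip_force: 3.7
```

>>> carry_out(steps=[0, 1, 0, 0, 1, 0, 1, 0, 0, 1, 0, 1, 0, 0, 1])

```text
t: 8.0
position: [0.5575, -0.0109, 0.0402]
orientation: [0.46, 0.888, -0.003, -0.001]
force: [-6.7, -7.5, 5.5]
gripper_width: 0.002
grip_force: 4.9
```

The TCP has stopped moving while the force builds, so the strap is home against its pin. I'll back off and lift.

>>> carry_out(steps=[0, -6, 0, 0, 1, 0, -14, 0, 0, 1, 0, -22, 0, 0, 1, 0, -24, -30, 0, 1, 0, -24, -70, 0, 1, 0, -24, -110, 0, 1, 0, -24, -150, 0, 1, 0, -24, -160, 0, 1])

```text
t: 8.8
position: [0.5438, -0.0233, 0.2058]
orientation: [0.459, 0.888, 0.002, 0.005]
force: [0.5, 0.1, 1.0]
gripper_width: 0.001
grip_force: 0.0
```

```bash
python3 - <<'E'
from h import *
rows([(0,160,200,PH+np.pi/2),(0,160,142,PH+np.pi/2)])
c=arm.capture("wrist");cv2.imwrite("pics/w4.png",c["img"]); t=arm.capture("top");s=arm.capture("scene")
for cam,cc in(("wrist",c),("top",t),("scene",s)):
  for q,z in(("strap_tip",.052),("strap_hinge",.052),("lever_hinge",.066),("lever_tip",.16)): lm(cam,cc,q,z)
print(w(0,95),w(0,117))
E
```

```text
[137.0, 42.4, 5.8, -0.0, 1]
[137.0, 42.4, 63.8, -0.0, 1]
t 8.8 fix [-43.   23.2] z 0.2058 ang 2.187 F [0.5 0.1 1. ]
wrist strap_tip 0.58 [293.4 112.2] [0.5352 0.0608 0.052 ] depth [0.54  0.064 0.014]
wrist strap_tip 0.36 [195.4  79. ] [0.4334 0.0285 0.052 ] depth [0.431 0.028 0.04 ]
wrist strap_hinge 0.9 [287.2 270.8] [ 0.6484 -0.0978  0.052 ] depth [ 0.643 -0.093  0.063]
wrist lever_hinge 0.77 [296.4  90.6] [0.5233 0.0776 0.066 ] depth [0.519 0.072 0.106]
wrist lever_hinge 0.46 [287.7 274.6] [ 0.6451 -0.0953  0.066 ] depth [ 0.547 -0.007  0.253]
wrist lever_tip 0.93 [313.2 104. ] [0.5288 0.0644 0.16  ] depth [0.529 0.064 0.161]
top strap_tip 0.41 [286.1 144.2] [ 0.6548 -0.0916  0.052 ] depth [ 0.461 -0.035  0.668]
top strap_hinge 0.73 [289.9 144.9] [ 0.6527 -0.102   0.052 ] depth [ 0.461 -0.039  0.665]
top lever_hinge 0.93 [224.7 187.6] [0.5317 0.0757 0.066 ] depth [0.401 0.039 0.696]
scene strap_tip 0.6 [272.  210.9] [0.5376 0.0609 0.052 ] depth [0.544 0.064 0.058]
scene strap_hinge 0.62 [200.9 217.6] [ 0.657  -0.0993  0.052 ] depth [ 0.662 -0.096  0.057]
scene lever_hinge 0.82 [279.9 205.4] [0.5204 0.0769 0.066 ] depth [0.536 0.084 0.08 ]
scene lever_tip 0.54 [274.7 181.4] [0.5405 0.0667 0.16  ] depth [0.54  0.067 0.16 ]
scene lever_tip 0.54 [165.9 239. ] [ 0.8533 -0.0535  0.16  ] depth [ 0.754 -0.149  0.03 ]
[0.53703949 0.06009292] [0.52423882 0.07798545]
```

View pics/w4.png

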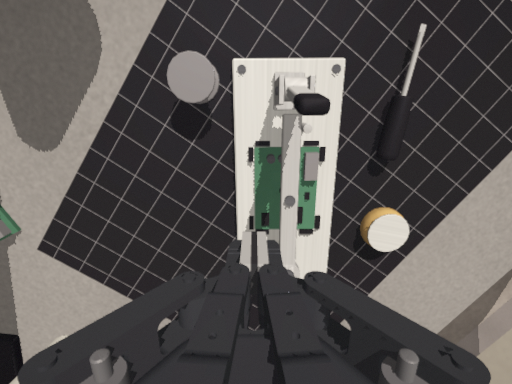

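The strap (290,150–270) lies straight along the fixture beside the pin at (307,128). The black lever handle stands at (312,103). I'll move over to the outer side of the lever.

>>> carry_out(steps=[35, 10, 0, 0, 1, 70, 21, 0, 0, 1, 105, 32, 0, 0, 1, 137, 42, 0, 0, 1, 137, 42, 20, 0, 1, 137, 42, 45, 0, 1, 137, 42, 64, 0, 1, 137, 42, 64, 0, 1])

```text
t: 10.35
position: [0.4931, 0.1132, 0.1336]
orientation: [0.459, 0.888, -0.002, -0.002]
force: [0.2, 0.3, -0.1]
gripper_width: 0.001
grip_force: 0.0
```

```bash
cat >>h.py <<'E'
def lev(t,r=80,h=6): return (0,117-r*np.cos(t)+h*np.sin(t)+11,66+r*np.sin(t)+h*np.cos(t),PH+np.pi/2)
E
python3 - <<'E'
from h import *
rows([lev(t) for t in [1.4,1.25,1.1,.95,.8,.65,.5,.4,.3,.2,.1,0]])
E
```

```text
[-43.4, 5.1, -12.2, -0.0, 1]
[-55.3, 5.1, -10.2, -0.0, 1]
[-66.7, 5.2, -6.4, -0.0, 1]
[-77.4, 5.2, -0.9, -0.0, 1]
[-87.2, 5.3, 6.1, -0.0, 1]
[-95.8, 5.3, 14.4, -0.0, 1]
[-103.0, 5.3, 24.0, -0.0, 1]
[-107.1, 5.3, 31.0, -0.0, 1]
[-110.4, 5.4, 38.3, -0.0, 1]
[-112.9, 5.4, 45.9, -0.0, 1]
[-114.7, 5.4, 53.7, -0.0, 1]
[-115.7, 5.4, 61.6, -0.0, 1]
t 10.35 fix [ -4.9 163.7] z 0.1336 ang 2.187 F [ 0.2  0.3 -0.1]
```

>>> carry_out(steps=[0, 5, 0, 0, 1, 0, 5, 0, 0, 1, 0, 5, 0, 0, 1])

```text
t: 10.65
position: [0.5013, 0.1163, 0.1377]
orientation: [0.459, 0.888, 0.001, 0.001]
force: [0.3, -0.2, 0.4]
gripper_width: 0.002
grip_force: 0.0
```

```bash
python3 - <<'E'
from h import *
rows([lev(t) for t in [1.4,1.25,1.1,.95,.8,.65,.5]])
E
```

```text
[-41.2, -3.4, -8.1, -0.01, 1]
[-53.1, -3.4, -6.1, -0.01, 1]
[-64.5, -3.3, -2.3, -0.01, 1]
[-75.2, -3.2, 3.2, -0.01, 1]
[-85.0, -3.2, 10.2, -0.01, 1]
[-93.6, -3.1, 18.5, -0.01, 1]
[-100.9, -3.1, 28.1, -0.01, 1]
t 10.65 fix [  3.6 161.5] z 0.1377 ang 2.187 F [ 0.3 -0.2  0.4]
```

>>> carry_out(steps=[-20, -3, -8, 0, 1, -41, -3, -8, 0, 1, -53, -3, -6, 0, 1, -65, -3, -2, 0, 1, -75, -3, 3, 0, 1, -85, -3, 10, 0, 1, -94, -3, 18, 0, 1, -101, -3, 28, 0, 1])

```text
t: 11.45
position: [0.5565, 0.0313, 0.1077]
orientation: [0.46, 0.888, -0.0, 0.0]
force: [1.2, 0.4, 1.5]
gripper_width: -0.001
grip_force: 1.0
```

```bash
python3 - <<'E'
from h import *
rows([lev(t) for t in [.5,.4,.3,.2,.1,0]])
c=arm.capture("wrist");cv2.imwrite("pics/w5.png",c["img"])
E
```

```text
[0.4, 0.9, -1.9, -0.01, 1]
[-3.6, 0.9, 5.0, -0.01, 1]
[-6.9, 0.9, 12.3, -0.01, 1]
[-9.5, 0.9, 19.9, -0.01, 1]
[-11.2, 0.9, 27.7, -0.01, 1]
[-12.2, 0.9, 35.7, -0.01, 1]
t 11.45 fix [-0.9 60.2] z 0.1077 ang 2.187 F [1.2 0.4 1.5]
```

View pics/w5.png

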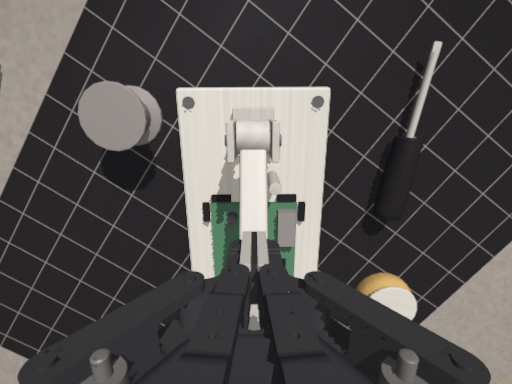

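The lever has folded over towards the board, from (253,140) to (253,230), with the fingertip on its handle. I continue down.

>>> carry_out(steps=[-4, 1, 5, 0, 1, -7, 1, 12, 0, 1, -9, 1, 20, 0, 1, -11, 1, 27, 0, 1, -12, 1, 33, 0, 1, -12, 1, 36, 0, 1, -12, 1, 36, 0, 1])

```text
t: 12.2
position: [0.5638, 0.0229, 0.0723]
orientation: [0.459, 0.888, 0.0, 0.0]
force: [-0.7, 0.5, 0.0]
gripper_width: 0.004
grip_force: 0.0
```

>>> carry_out(steps=[0, 0, 2, 0, 1, 0, 0, 2, 0, 1, 0, 0, 2, 0, 1])

```text
t: 12.5
position: [0.5641, 0.023, 0.0719]
orientation: [0.459, 0.888, 0.0, 0.001]
force: [-2.9, -0.1, 9.3]
gripper_width: -0.003
grip_force: 4.8
```

>>> carry_out(steps=[0, 0, 1, 0, 1, 0, 0, 2, 0, 1, 0, 0, 2, 0, 1])

```text
t: 12.8
position: [0.5642, 0.023, 0.0717]
orientation: [0.459, 0.888, 0.0, 0.001]
force: [-7.0, 1.1, 19.4]
gripper_width: -0.001
grip_force: 10.2
```

>>> carry_out(steps=[0, 0, -10, 0, 1, 0, 0, -30, 0, 1, 0, 0, -60, 0, 1, 0, 0, -100, 0, 1, -30, 0, -140, 0, 1, -60, 0, -150, 0, 1, -60, 0, -150, 0, 1, -60, 0, -150, 0, 1])

```text
t: 13.6
position: [0.5984, -0.0264, 0.2182]
orientation: [0.46, 0.888, 0.0, -0.0]
force: [-0.0, 0.1, -0.9]
gripper_width: -0.002
grip_force: 0.0
```

```bash
python3 - <<'E'
from h import *
rows([])
c=arm.capture("wrist");t=arm.capture("scene")
cv2.imwrite("pics/f.png",np.hstack([c["img"][:, 60:460],cv2.resize(t["img"][150:290,150:310],(400,350))[:, :] if 0 else cv2.resize(t["img"][140:300,150:317],(400,384))]))
for cam,cc in(("wrist",c),("scene",t)):
  for q,z in(("strap_tip",.052),("lever_tip",.066),("board",.014)): lm(cam,cc,q,z)
print(w(0,22),w(0,95),C)
E
```

```text
t 13.6 fix [ -0.4 -11. ] z 0.2182 ang 2.186 F [-0.   0.1 -0.9]
wrist strap_tip 0.82 [253.9  84.2] [0.5377 0.0572 0.052 ] depth [0.539 0.056 0.07 ]
wrist lever_tip 0.6 [250.  148.1] [5.724e-01 5.000e-04 6.600e-02] depth [0.572 0.001 0.072]
wrist board 0.86 [251.2 160.7] [ 0.5866 -0.0181  0.014 ] depth [ 0.582 -0.011  0.058]
scene strap_tip 0.88 [274.  211.5] [0.5372 0.0671 0.052 ] depth [0.522 0.06  0.038]
scene strap_tip 0.3 [221.8 265. ] [0.7784 0.0429 0.052 ] depth [0.759 0.029 0.026]
scene lever_tip 0.58 [247.8 209.4] [0.5788 0.0057 0.066 ] depth [0.585 0.009 0.072]
scene board 0.92 [362.9 231.4] [0.4544 0.3062 0.014 ] depth [0.439 0.304 0.   ]
scene board 0.76 [240.7 225.5] [ 0.5968 -0.0077  0.014 ] depth [ 0.598 -0.007  0.015]
scene board 0.59 [213.1 143. ] [ 0.2597 -0.3147  0.014 ] depth [ 0.248 -0.323  0.005]
[0.57951445 0.00072224] [0.53703949 0.06009292] [ 0.59231513 -0.0171703 ]
```

View pics/f.png

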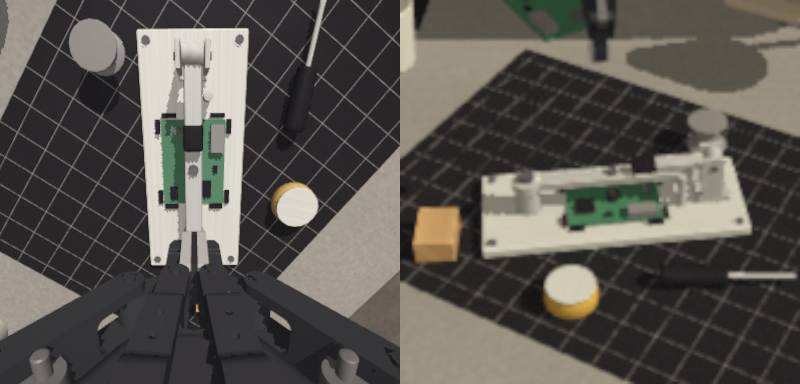

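The strap lies straight over the board against the pin (208,97). The lever is level on it, with its tip at (193,150) and its top at 72 mm. The board is in its nest, the other items have not moved, and the arm is clear.

```bash
python3 -c "
from workcell import arm
print(arm.sign_off())"
```

```text
the job is handed in; nothing more can be done
None
```

The board is clamped and the job is handed in: the strap is home against its stop pin, the lever was then pushed fully down onto it, the board is still in its nest, and the arm is clear.

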